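# Tighten a compression nut finger-tight plus a quarter turn

## Task

Run the brass compression nut on the manifold block down clockwise with the fingers until it is finger-tight, and no further. Then put the big end of the larger ring spanner over it and tighten it one more quarter turn (90 degrees) with the spanner, without pressing hard. Lift the spanner off, lay it flat on the bench where it lay before, let go, and leave everything else on the bench where it is.

Things in the scene. Friction and masses are not known exactly. Their poses are not given: they have to be found in the camera images.
- nut_mid (a point): centre of the brass hexagonal nut on the manifold: 32 mm across flats, 30 mm high, axis upright; x axis out through the middle of a flat (flats every 60 degrees), z up. Its upper 6 mm taper in by 3.5 mm a side; a 13 mm steel tube stub stands 16 mm out of its top. Clockwise from above tightens; it does not sink. It runs freely (0.05 N m) for 0.5 to 1.4 rad, differing each time, shown by no reading
- seal (a joint): take-up of the seal under the nut, rad: 0 while the nut still runs freely; then it takes about 0.22 N m while it moves and reads 0.12 at its stop, when the nut is finger-tight; turning back anticlockwise undoes it
- nut (a joint): turn of the nut past finger-tight, rad, clockwise: 0 until the finger-tight nut is forced on, which takes up to 0.9 N m while it moves (at the stop a hand that pauses still feels 0.3 to 0.5 N m, before it under 0.15); 1.571 after a quarter turn more. The nut stays where it is left
- manifold: aluminium block 56 x 220 x 30 mm (x, y, z) fixed to the bench, origin at the centre of its underside; the nut stands above its middle on a fixed round flange, 41 mm across, its top 50 mm above the bench (16 mm below nut_mid), which stops the spanner. Two low plugs, up to 44 mm above the bench, stand 75 mm either side along y
- spanner_mid (a point): middle of the shank of the larger steel double-ended offset ring spanner (215 mm long, 0.2 to 0.34 kg), the place to grip, 27 mm above the bench as it lies flat; shank 12 mm wide, 14 mm high, straight for 45 mm either side, its underside 20 mm above that of the rings. x axis along the shank to the big ring, z up. It lies on one side of the manifold, the smaller spanner on the other
- spanner_ring (a point): centre of the big ring of that spanner, 85 mm from spanner_mid along x and 20 mm lower; the ring is 14 mm thick, 48 mm wide, with a hexagonal hole 33.6 mm across flats (0.8 mm clear of the nut on each side), a flat facing along the spanner's x. The ring at the other end is too small for the nut (24.6 mm)
- small_spanner_mid (a point): middle of the shank of the smaller ring spanner (about 168 mm long), 22 mm above the bench: fits nothing here, leave alone
- spare_nut (a point): centre of a spare brass nut (32 mm across flats, 30 mm high) standing loose on the bench: leave alone
- reagent: white reagent bottle, 48 mm diameter, 115 mm high, origin at its foot: leave alone
- plate: purple 85 x 125 x 30 mm tube plate, origin at its foot: leave alone
- tipbox: white and blue pipette tip box, 85 x 120 x 71 mm, origin at its foot: leave alone
- sprayer: clear spray bottle, 76 mm diameter, 190 mm high, origin at its foot: leave alone
There are look-alikes about, which are no part of the job. What is shaped like the part that bears spanner_mid but pink or purple is not meant.

How it is judged:
By the outcome, as a careful person would: the job done as asked, in the order asked, and still so for the second after the job is handed in, with the robot touching nothing.
It also fails if it takes over 72 s, if anything falls off the work surface, if the arm or the gripper's body presses on something with over 40 N, if the wrist force passes 120 N, or if a joint passes its speed limit or range.

## Robot

A 6-joint arm with a two-finger parallel gripper is mounted at the origin on the work surface. World frame = base frame: x ahead of the robot, y to its left, z up, the work surface at z = 0. Lengths are in mm, angles in rad, forces in N, time in s.
With the tool pointing down it reaches from about 400 to 925 mm from the base axis. Payload 12.5 kg.
Tool frame: the origin (TCP) lies where the fingers leave the gripper's body, on its centre line; the fingertips stand 78 mm ahead of it and the grasp point (between the pads) lies 59 mm ahead of it (hold_point_z is the distance from the TCP to the grasp point, in mm); z points along the fingers, y is the line along which they close (so a half turn about z gives the same grasp; the last joint's range is limited). The gripper opens to 95 mm and grips with 3 to 60 N. Pads are 20 mm wide; open, the fingers measure 119 mm over their backs; the gripper's body (75 mm by 180 mm) begins 59 mm behind the grasp point.
Start: joints at [-1.283, 0.491, 1.559, -0, 1.092, -0.106], TCP at [239.834, -577.163, 292.261] pointing down, gripper open.
Joint ranges: [-3.1, 3.1], [-0.84, 2.19], [0.05, 2.79], [-1.13, 4.28], [0.06, 2.93], [-2.69, 2.69]. Speed limits (rad/s): [2.22, 2.22, 2.79, 3.14, 3.14, 3.14].

## Interface

Orientations are given as a unit quaternion [x, y, z, w].
In Python, from station import * gives the robot as it stands. The module is installed in compiled form; this text tells all that it offers.
- The arm moves only by the tool move_arm, never from a script. Its argument "rows" is one flat list of numbers, 5 for each row, row after row: the finger opening in m, from 0 to 0.0951, then the shift along the world's x, y, z in m, then the turn about the world's z in degrees. In form: [claw, dx, dy, dz, roll, claw, dx, dy, dz, roll, ...]. A call has 1 to 8 rows; each row shifts and turns the commanded pose from where the row before left it; what a row does not reach is not made up. A row lasts 1/8 s, in which the tool goes at most 62.5 mm and 10.7 degrees, less where a joint would pass 70% of its speed; a pose out of reach is approached as far as the arm can. A call is refused whole if a number of a shift passes 0.0625 or a number of a turn 10.7, either way. A call with a gripper value outside its range is refused whole. The fingers move at their own pace and stop on an object; "grip_force" is the grip in N (left out, the last holds). Time passes only in rows, so rows that do not move let the fingers close. It gives the time, the measured TCP pose, the force, the opening and the grip force at its end, in the units of the state.
- sense(): the state, without advancing time (a new reading comes with each control period).
- camera(name): name is "side" or "top"; returns a dict with "image" (420x560x3 uint8, red, green, blue), "intrinsics" (3x3 intrinsics, pixels), "rvec" (rotation vector, rad) and "tvec" (3), from world to camera coordinates, as OpenCV has them. Camera axes: x right, y down, z forward; pixel columns grow to the right and rows downward; lengths in mm; the calibration is good to about 2 mm. A picture is of the moment at which its call begins. There is no depth.
- sign_off(): hands the job in; it is judged then, once.
The state is a dict: "time": time; "q": joint angles; "dq": joint speeds; "joint_efforts": joint torques, N m; "position": TCP position; "eef_rot": TCP orientation; "force": force on the tool from outside, world axes, zero at the start; "torque": the same for the moment, N m; "gripper_width": opening from 0.0 (shut) to 1.0 (fully open); "grip_force": force on a finger pad.
Only numpy, scipy, OpenCV 4.12 (cv2) and the standard library are available. Lean on these libraries where they do the work, as an engineer would, in place of code of your own. Each camera call takes 0.05 s, during which the arm holds its last target. There are 200 camera calls.

## Working session

There is one attempt and no reset: what is moved stays moved. The work goes in short steps, Python scripts to look and compute and a tool call to move; the robot and the scene stay as the last step left them, time stands still between calls to the robot, and variables do not carry over. Pictures are saved under pics/ and viewed, at most 10 in all, crops included, and the job is handed in when it is done.

Besides the shell and the picture viewer there is one more tool, called after ">>>" as a command line: name --argument value ..., lists and objects as JSON in quotes. move_arm: Moves the arm, as the interface text tells. Its arguments: {"type":"object","properties":{"rows":{"type":"array","items":{"type":"number"}},"grip_force":{"type":"number"}},"required":["rows"]}

```bash
mkdir -p pics
cat > h.py <<'E'
from station import *
import numpy as np, cv2
def cam(n):
    c=camera(n); R=cv2.Rodrigues(np.array(c['rvec'],float))[0]
    return c['image'],np.array(c['intrinsics'],float),R,np.array(c['tvec'],float).ravel()
def plane(c,uv,z):
    _,K,R,t=c; C=-R.T@t; d=R.T@np.linalg.inv(K)@np.array([uv[0],uv[1],1.])
    return C+d*(z-C[2])/d[2]
def proj(c,p):
    _,K,R,t=c; q=K@(R@np.array(p,float)+t); return q[:2]/q[2]
def save(im,f,s=1): cv2.imwrite(f,cv2.resize(im[:,:,::-1],None,fx=s,fy=s,interpolation=cv2.INTER_CUBIC))
E
python3 - <<'E'
from h import *
print(sense())
for n in('top','side'):
    c=cam(n); save(c[0],f'pics/{n}0.png',1.4); print(n,c[1].tolist(),(-c[2].T@c[3]).round(),c[2].round(2).tolist())
E
```

```text
{'time': 0.0, 'q': array([-1.28255657e+00,  4.91555860e-01,  1.55946182e+00, -2.75859164e-05,
        1.09171168e+00, -1.05618463e-01]), 'dq': array([-9.35544874e-04, -4.41334073e-04, -1.07653556e-03,  5.77789126e-05,
       -5.17523443e-04,  4.35609694e-04]), 'joint_efforts': array([-3.88577653e-03, -6.12656021e+01, -2.58182448e+01,  6.89772586e-02,
        4.82079468e-02, -9.24794858e-05]), 'position': array([ 239.80469862, -576.98438478,  291.65974091]), 'eef_rot': array([ 9.80670644e-01,  1.95664931e-01, -6.40104846e-05, -5.64873602e-04]), 'force': array([-0.54427788, -0.21130418,  0.53010585]), 'torque': array([-0.02319166,  0.00468544, -0.02695504]), 'grip_force': 0.0, 'gripper_width': 0.9984990417577072}
top [[543.0724236589689, 0.0, 281.35862556231393], [0.0, 543.0724236589689, 201.82716243410061], [0.0, 0.0, 1.0]] [ 307.   34. 1488.] [[0.03, -1.0, 0.0], [-0.98, -0.03, -0.18], [0.18, 0.0, -0.98]]
side [[382.92798913875845, 0.0, 280.770733132598], [0.0, 382.92798913875845, 213.97723431827978], [0.0, 0.0, 1.0]] [221. 734. 722.] [[-0.9, -0.43, -0.0], [-0.27, 0.58, -0.77], [0.33, -0.69, -0.64]]
```

View pics/top0.png

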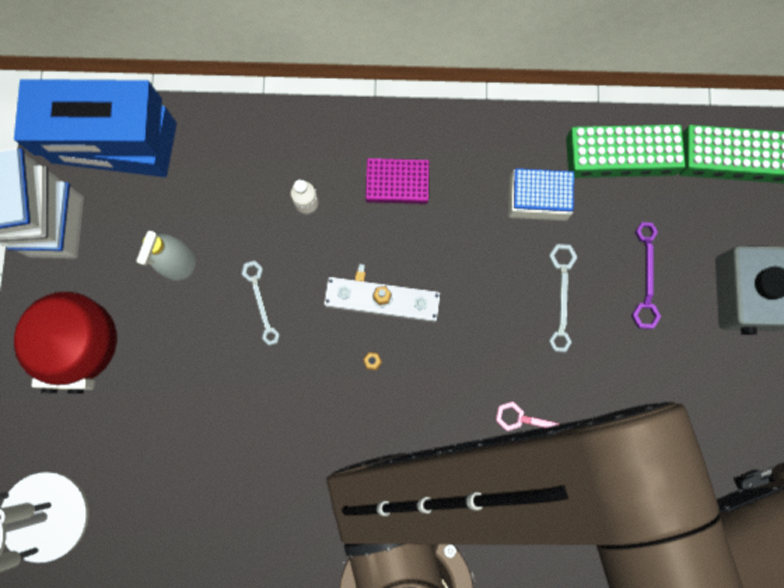

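View pics/side0.png

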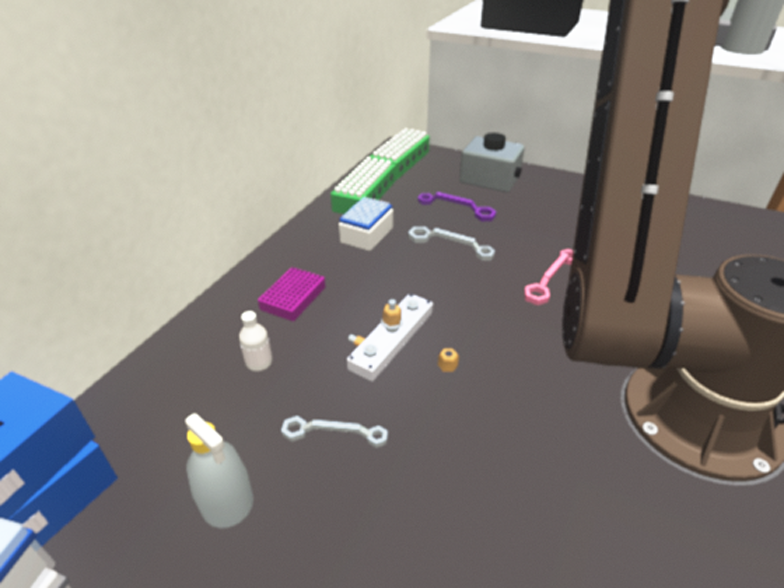

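The top view (1.4x) shows the manifold nut at (382,295) and the spare nut on the bench at (372,361). There are four spanners:
- Grey right: (563,257)-(560,342), 85 px long.
- Grey left: (252,270)-(270,337), 69 px long.
- Purple: (647,230)-(647,316), a look-alike.
- Pink: (510,416), a look-alike.

The grey right one is longer, so it is the larger, with its big ring at the far end (563,257). I'll measure it and check it in a crop.

Run:
```python
from h import *
c=cam('top'); s=cam('side'); im=c[0]
hsv=cv2.cvtColor(im,cv2.COLOR_RGB2HSV)
def comps(m,roi,mn=15):
    x0,y0,x1,y1=roi; mm=np.zeros_like(m); mm[y0:y1,x0:x1]=m[y0:y1,x0:x1]
    n,l,st,ce=cv2.connectedComponentsWithStats(mm); return [(ce[i],st[i],l==i) for i in range(1,n) if st[i][4]>=mn]
grey=((hsv[...,2]>105)&(hsv[...,1]<70)).astype(np.uint8)*255
# spanners: holes of the rings + rings
for name,roi in(('R',(380,165,425,260)),('L',(165,180,205,255))):
    m=np.zeros_like(grey); x0,y0,x1,y1=roi; m[y0:y1,x0:x1]=grey[y0:y1,x0:x1]
    cs,h=cv2.findContours(m,cv2.RETR_CCOMP,cv2.CHAIN_APPROX_NONE)
    for k,q in enumerate(cs):
        if h[0][k][3]>=0 and cv2.contourArea(q)>10:
            M=cv2.moments(q); uv=(M['m10']/M['m00'],M['m01']/M['m00']); print(name,'hole',np.round(uv,1),cv2.contourArea(q),plane(c,uv,7).round(1))
        elif cv2.contourArea(q)>50: print(name,'outer',cv2.boundingRect(q))
br=((hsv[...,0]>8)&(hsv[...,0]<26)&(hsv[...,1]>120)&(hsv[...,2]>80)).astype(np.uint8)*255
for ce,st,_ in comps(br,(220,170,330,290)): print('brass',ce.round(1),st,plane(c,ce,73).round(1),plane(c,ce,15).round(1))
# manifold
for ce,st,l in comps(grey,(225,190,320,235),300):
    cs,_=cv2.findContours(l.astype(np.uint8),0,2); r=cv2.minAreaRect(max(cs,key=cv2.contourArea)); b=cv2.boxPoints(r)
    print('manifold',st,[plane(c,p,30).round(1).tolist() for p in b])
hs=cv2.cvtColor(s[0],cv2.COLOR_RGB2HSV)
bs=((hs[...,0]>8)&(hs[...,0]<26)&(hs[...,1]>120)&(hs[...,2]>60)).astype(np.uint8)*255
for ce,st,_ in comps(bs,(230,200,340,280)): print('side brass',ce.round(1),st,plane(s,ce,66).round(1))
a=cv2.resize(im[185:235,235:310],(600,400),interpolation=cv2.INTER_CUBIC)
b=cv2.resize(im[165:265,365:415],(200,400),interpolation=cv2.INTER_CUBIC)
save(np.hstack([a,b]),'pics/crop1.png')
```

```text
R outer (392, 174, 21, 78)
R hole [400.  243.8] 53.5 [ 471.9 -293.     7. ]
R hole [402.  182.8] 100.0 [ 643.  -300.9    7. ]
L outer (172, 186, 28, 61)
L hole [192.8 239.8] 25.5 [467.7 273.9   7. ]
L hole [179.6 193.3] 41.5 [596.3 318.    7. ]
brass [256.8 196.8] [254 194   7   6  34] [579.5 100.2  73. ] [590.7 102.9  15. ]
brass [272.6 211.9] [267 205  12  12  67] [540.   57.1  73. ] [549.6  58.   15. ]
brass [265.6 257.5] [260 252  13  12  93] [419.4  71.6  73. ] [424.   73.1  15. ]
manifold [ 231  197   84   33 1735] [[524.9, 172.2, 30.0], [587.6, 166.2, 30.0], [561.9, -57.9, 30.0], [499.7, -50.3, 30.0]]
side brass [279.4 225.5] [274 218  12  14 111] [545.3  64.5  66. ]
side brass [256. 243.] [254 241   5   5  15] [568.9 148.   66. ]
side brass [319.8 257.7] [314 249  13  16 148] [409.4 127.1  66. ]
```

View pics/crop1.png

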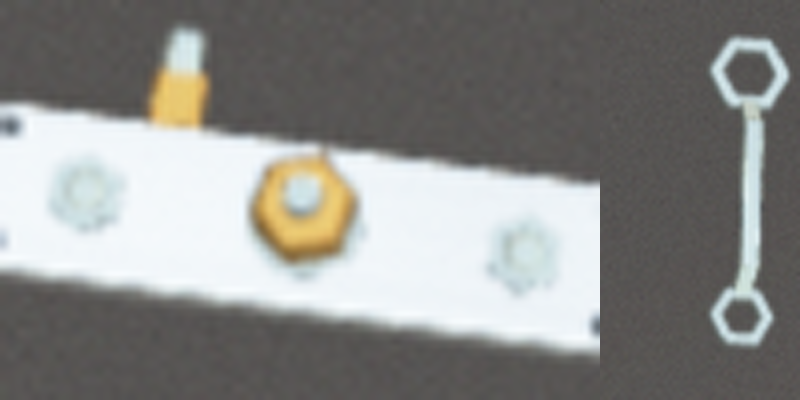

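The crop confirms it: the right grey spanner has its big ring at the top, with hole centres 171 mm apart as expected for a 215 mm spanner. The nut sits at about px (272.6,210.6) in the full frame. Next I'll refine the nut centre and hex phase.

```bash
cat > nut.py <<'E'
from h import *
def nutmask(c,ctr,rad=14):
    im=c[0]; S=8; x0,y0=int(ctr[0])-rad,int(ctr[1])-rad
    a=cv2.resize(im[y0:y0+2*rad,x0:x0+2*rad],None,fx=S,fy=S,interpolation=cv2.INTER_CUBIC)
    h=cv2.cvtColor(a,cv2.COLOR_RGB2HSV)
    m=((h[...,0]>5)&(h[...,0]<28)&(h[...,1]>100)).astype(np.uint8)
    n,l,st,ce=cv2.connectedComponentsWithStats(m); k=1+np.argmax(st[1:,4])
    q=cv2.findContours((l==k).astype(np.uint8),0,1)[0]; q=max(q,key=cv2.contourArea)
    hull=cv2.convexHull(q)[:,0,:].astype(float); f=lambda p:(np.array(p)+.5)/S-.5+[x0,y0]
    return f(hull)
def phase(c,hull,z):
    P=np.array([plane(c,p,z)[:2] for p in hull]); 
    cs=np.vstack([P,P[:1]]); t=np.linspace(0,1,len(cs)); 
    L=np.r_[0,np.cumsum(np.linalg.norm(np.diff(cs,axis=0),axis=1))]; s=np.linspace(0,L[-1],720,endpoint=False)
    Q=np.c_[np.interp(s,L,cs[:,0]),np.interp(s,L,cs[:,1])]
    M=cv2.moments(P.astype(np.float32)); ctr=np.array([M['m10']/M['m00'],M['m01']/M['m00']])
    d=Q-ctr; r=np.hypot(*d.T); th=np.arctan2(d[:,1],d[:,0])
    w=np.hypot(*np.gradient(Q,axis=0).T)/r
    v=(w*r*np.exp(6j*th)).sum(); return ctr,np.degrees(np.angle(v))/6, abs(v)/(w*r).sum(), P
if __name__=='__main__':
    c=cam('top');s=cam('side')
    for n,cc,ct in(('top',c,(272,211)),('side',s,(279.5,225))):
        h=nutmask(cc,ct); ctr,ph,a,P=phase(cc,h,66 if n=='side' else 65)
        print(n,'hull bbox px',h.min(0).round(1),h.max(0).round(1),'ctr',ctr.round(1),'vertex phase',round(ph,1),'flat',round(ph+30,1)%60,round(a,4))
        if n=='top':
            A=cv2.approxPolyDP(P.astype(np.float32)[:,None],2.2,True)[:,0]; print(A.round(1).tolist())
E
python3 nut.py
```

```text
top hull bbox px [266.4 204.6] [278.4 216.9] ctr [544.7  57.6] vertex phase -17.8 flat 12.2 0.0271
[[561.4000244140625, 52.79999923706055], [551.5, 43.20000076293945], [545.0999755859375, 41.70000076293945], [531.2000122070312, 47.0], [528.0999755859375, 61.79999923706055], [537.5999755859375, 71.69999694824219], [546.0, 73.30000305175781], [557.5999755859375, 68.69999694824219]]
side hull bbox px [273.2 216.9] [285.4 231.6] ctr [547.8  59.8] vertex phase 26.1 flat 56.1 0.0275
```

>>> move_arm --rows '[0.06,0.05,0.0625,0,5,0.06,0.05,0.0625,0,5,0.06,0.05,0.0625,0,5,0.06,0.05,0.0625,0,5,0.06,0.05,0.0625,0,5,0.06,0.03,0.0625,0,5,0.06,0.02,0.0625,0,5,0.06,0,0.0625,0,5]'

```text
time: 1.3
position: [481.9, -152.8, 292.1]
eef_rot: [0.854, 0.521, 0.0, 0.0]
force: [0.4, -0.3, 0.4]
gripper_width: 0.632
grip_force: 0.0
```

>>> move_arm --rows '[0.06,0.016,0.0526,0,10,0.06,0.016,0.0526,0,10,0.06,0.016,0.0526,0,10,0.06,0.0156,0.0525,0,9.2,0.06,0,0,-0.03,0,0.06,0,0,-0.03,0,0.06,0,0,0,0,0.06,0,0,0,0]'

```text
time: 2.3
position: [545.1, 55.4, 233.2]
eef_rot: [0.631, 0.776, 0.0, 0.0]
force: [-0.9, -0.5, 0.7]
gripper_width: 0.63
grip_force: 0.0
```

Run:
```python
from h import *
s=sense(); print(s['position'].round(1),s['q'].round(3),2*np.degrees(np.arctan2(s['eef_rot'][1],s['eef_rot'][0])),s['torque'].round(3))
c=cam('side'); a=c[0][110:270,190:370]; save(a,'pics/s1.png',3.5)
```

```text
[545.1  55.4 233.2] [-0.019  0.452  1.816 -0.     0.872 -0.224] 101.74861471257405 [ 0.02  -0.105  0.028]
```

View pics/s1.png

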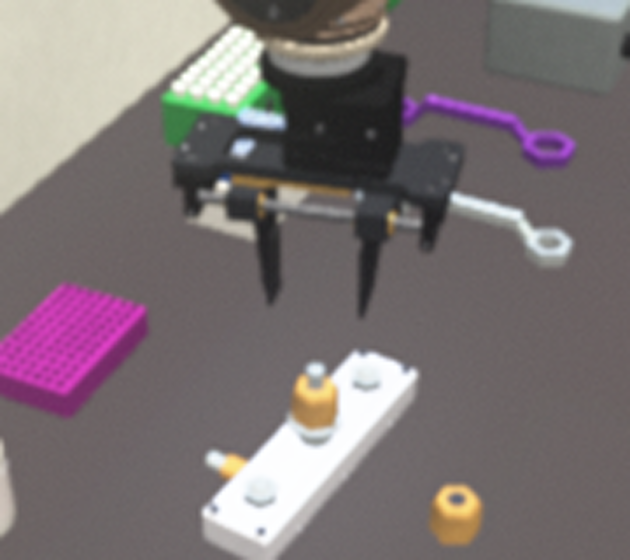

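The side view shows the open fingers straddling the nut from above, with the nut at about (315,400) in the crop. I'll descend and close gently.

>>> move_arm --rows '[0.06,0.0004,0.002,-0.04,0,0.06,0,0,-0.04,0,0.06,0,0,-0.02,0,0.06,0,0,0,0,0.03,0,0,0,0,0.03,0,0,0,0,0.03,0,0,0,0,0.03,0,0,0,0]' --grip_force 10

```text
time: 3.35
position: [546.1, 57.7, 133.0]
eef_rot: [0.631, 0.776, 0.001, 0.001]
force: [4.2, 1.7, 3.7]
gripper_width: 0.335
grip_force: 10.0
```

```bash
cat > st.py <<'E'
from h import *
s=sense(); print(s['time'].__round__(2),s['position'].round(1),'psi',round(2*np.degrees(np.arctan2(s['eef_rot'][1],s['eef_rot'][0])),2),'F',s['force'].round(2),'T',s['torque'].round(3),'w',round(s['gripper_width']*95.1,2),s['grip_force'],'q',s['q'].round(2)[[0,5]],'tilt',s['eef_rot'].round(4)[2:])
E
python3 st.py
```

```text
3.35 [546.1  57.7 133. ] psi 101.75 F [4.21 1.67 3.69] T [ 0.3   -0.925  0.027] w 31.82 9.996781772363903 q [-0.02 -0.22] tilt [0.0012 0.0012]
```

>>> move_arm --rows '[0.03,0.0006,0.0001,-0.001,0,0.03,0,0,0,-4,0.03,0,0,0,-4,0.03,0,0,0,-4,0.03,0,0,0,-4,0.03,0,0,0,-4,0.03,0,0,0,-2,0.03,0,0,0,-2]' --grip_force 25

```text
time: 4.35
position: [545.7, 57.7, 132.7]
eef_rot: [0.779, 0.627, 0.0, 0.0]
force: [-4.9, 1.1, 18.5]
gripper_width: 0.334
grip_force: 25.0
```

```bash
python3 st.py
```

```text
4.35 [545.7  57.7 132.7] psi 77.71 F [-4.87  1.14 18.46] T [0.245 0.862 0.085] w 31.8 25.000884295877768 q [-0.01  0.2 ] tilt [0.0003 0.0003]
```

>>> move_arm --rows '[0.03,0,0,0,-2,0.03,0,0,0,-1.5]'

```text
time: 4.6
position: [545.5, 57.7, 132.7]
eef_rot: [0.797, 0.603, 0.0, 0.0]
force: [-4.7, 1.0, 19.6]
gripper_width: 0.336
grip_force: 25.0
```

```bash
python3 st.py
```

```text
4.6 [545.5  57.7 132.7] psi 74.22 F [-4.72  0.97 19.62] T [0.258 0.962 0.065] w 32.0 25.00122711484437 q [-0.01  0.26] tilt [0.0002 0.0001]
```

>>> move_arm --rows '[0.03,-0.0004,0,0.0005,-1.5,0.03,0,0,0,-1.5,0.03,0,0,0,-1.5]'

```text
time: 4.97
position: [545.3, 57.8, 132.8]
eef_rot: [0.821, 0.572, 0.0, 0.0]
force: [-2.4, 2.3, 12.7]
gripper_width: 0.339
grip_force: 25.0
```

```bash
python3 st.py
```

```text
4.97 [545.3  57.8 132.8] psi 69.73 F [-2.35  2.3  12.71] T [0.277 0.45  0.08 ] w 32.26 24.998446671452257 q [-0.01  0.34] tilt [0.0003 0.0002]
```

>>> move_arm --rows '[0.03,0,0,0,-1.5,0.03,0,0,0,-1.5]'

```text
time: 5.22
position: [545.2, 57.8, 132.8]
eef_rot: [0.835, 0.55, 0.0, 0.0]
force: [-2.3, 1.9, 14.2]
gripper_width: 0.332
grip_force: 25.0
```

```bash
python3 st.py
```

```text
5.22 [545.2  57.8 132.8] psi 66.72 F [-2.27  1.91 14.21] T [0.408 0.545 0.095] w 31.54 24.998573368720827 q [-0.01  0.39] tilt [0.0002 0.0001]
```

>>> move_arm --rows '[0.03,-0.0002,0.0002,0,-1.6,0.03,0,0,0,-1.6]'

```text
time: 5.48
position: [545.1, 57.9, 132.8]
eef_rot: [0.85, 0.526, 0.0, 0.0]
force: [-2.6, 1.3, 13.7]
gripper_width: 0.333
grip_force: 25.0
```

```bash
python3 st.py
```

```text
5.47 [545.1  57.9 132.8] psi 63.52 F [-2.64  1.32 13.69] T [0.157 0.479 0.068] w 31.65 24.99919259273156 q [-0.01  0.45] tilt [0.0003 0.0002]
```

>>> move_arm --rows '[0.03,0,0,0,-1.6,0.03,0,0,0,-1.6]'

```text
time: 5.72
position: [545.1, 57.9, 132.8]
eef_rot: [0.865, 0.502, 0.0, 0.0]
force: [-2.4, 1.8, 14.4]
gripper_width: 0.333
grip_force: 25.0
```

```bash
python3 st.py
```

```text
5.72 [545.1  57.9 132.8] psi 60.32 F [-2.37  1.84 14.44] T [0.249 0.528 0.038] w 31.7 24.999292764332495 q [-0.01  0.5 ] tilt [0.0002 0.0001]
```

>>> move_arm --rows '[0.03,-0.0002,0.0001,0,-1.6,0.03,0,0,0,-1.6]'

```text
time: 5.98
position: [544.9, 58.0, 132.8]
eef_rot: [0.878, 0.478, 0.0, 0.0]
force: [-2.4, 0.8, 13.2]
gripper_width: 0.336
grip_force: 25.0
```

```bash
python3 st.py
```

```text
5.97 [544.9  58.  132.8] psi 57.12 F [-2.39  0.77 13.2 ] T [0.203 0.523 0.101] w 31.92 24.999295821544365 q [-0.01  0.56] tilt [0.0003 0.0002]
```

>>> move_arm --rows '[0.03,0,0,0,-1.6,0.03,0,0,0,-1.6]'

```text
time: 6.22
position: [544.9, 58.1, 132.8]
eef_rot: [0.891, 0.453, 0.0, 0.0]
force: [-3.5, 0.8, 13.8]
gripper_width: 0.339
grip_force: 25.0
```

```bash
python3 st.py
```

```text
6.22 [544.9  58.1 132.8] psi 53.92 F [-3.51  0.8  13.78] T [0.326 0.531 0.076] w 32.2 24.99933095110464 q [-0.01  0.62] tilt [0.0002 0.0001]
```

>>> move_arm --rows '[0.03,-0.0002,0.0001,0,-1.6,0.03,0,0,0,-1.6]'

```text
time: 6.48
position: [544.7, 58.2, 132.8]
eef_rot: [0.904, 0.428, 0.0, 0.0]
force: [-3.1, 1.1, 13.7]
gripper_width: 0.336
grip_force: 25.0
```

```bash
python3 st.py
```

```text
6.47 [544.7  58.2 132.8] psi 50.72 F [-3.13  1.11 13.67] T [0.276 0.539 0.042] w 31.92 24.999224682105705 q [-0.01  0.67] tilt [0.0003 0.0002]
```

>>> move_arm --rows '[0.03,0,0,0,-1.6,0.03,0,0,0,-1.6]'

```text
time: 6.72
position: [544.7, 58.2, 132.8]
eef_rot: [0.915, 0.403, 0.0, 0.0]
force: [-3.2, 2.0, 12.9]
gripper_width: 0.336
grip_force: 25.0
```

```bash
python3 st.py
```

```text
6.72 [544.7  58.2 132.8] psi 47.52 F [-3.23  2.05 12.91] T [0.355 0.567 0.101] w 31.93 24.999288866310962 q [-0.01  0.73] tilt [0.0003 0.0001]
```

>>> move_arm --rows '[0.03,-0.0002,0.0001,0,-1.6,0.03,0,0,0,-1.6]'

```text
time: 6.98
position: [544.5, 58.3, 132.8]
eef_rot: [0.926, 0.377, 0.0, 0.0]
force: [-2.1, 2.2, 12.7]
gripper_width: 0.332
grip_force: 25.0
```

```bash
python3 st.py
```

```text
6.97 [544.5  58.3 132.8] psi 44.32 F [-2.08  2.15 12.75] T [0.354 0.468 0.113] w 31.61 24.99913128085609 q [-0.01  0.78] tilt [0.0004 0.0001]
```

>>> move_arm --rows '[0.03,0,0,0,-1.6,0.03,0,0,0,-1.6]'

```text
time: 7.22
position: [544.5, 58.4, 132.9]
eef_rot: [0.936, 0.351, 0.0, 0.0]
force: [-3.8, 2.3, 13.5]
gripper_width: 0.334
grip_force: 25.0
```

```bash
python3 st.py
```

```text
7.22 [544.5  58.4 132.9] psi 41.12 F [-3.8   2.31 13.48] T [0.562 0.544 0.057] w 31.79 24.99906069759163 q [-0.01  0.84] tilt [0.0003 0.0001]
```

>>> move_arm --rows '[0.03,-0.0002,0.0001,0,-1.6,0.03,0,0,0,-1.6]'

```text
time: 7.48
position: [544.4, 58.5, 132.8]
eef_rot: [0.946, 0.325, 0.0, 0.0]
force: [-2.0, 2.3, 13.8]
gripper_width: 0.337
grip_force: 25.0
```

```bash
python3 st.py
```

```text
7.47 [544.4  58.5 132.8] psi 37.92 F [-2.03  2.27 13.79] T [0.555 0.432 0.038] w 32.01 24.998941070589353 q [-0.01  0.9 ] tilt [0.0004 0.0001]
```

>>> move_arm --rows '[0.03,0,0,0,-1.6,0.03,0,0,0,-1.6]'

```text
time: 7.72
position: [544.3, 58.5, 132.8]
eef_rot: [0.954, 0.298, 0.0, 0.0]
force: [-3.1, 3.7, 13.0]
gripper_width: 0.334
grip_force: 25.0
```

```bash
python3 st.py
```

```text
7.72 [544.3  58.5 132.8] psi 34.72 F [-3.09  3.67 13.  ] T [0.662 0.452 0.075] w 31.72 24.998789585588383 q [-0.01  0.95] tilt [0.0004 0.    ]
```

>>> move_arm --rows '[0.03,-0.0002,0.0003,0,-1.6,0.03,0,0,0,-1.6]'

```text
time: 7.98
position: [544.2, 58.7, 132.8]
eef_rot: [0.962, 0.272, 0.0, 0.0]
force: [-3.0, 1.4, 13.3]
gripper_width: 0.333
grip_force: 25.0
```

```bash
python3 st.py
```

```text
7.97 [544.2  58.7 132.8] psi 31.52 F [-3.01  1.38 13.33] T [0.428 0.411 0.01 ] w 31.64 24.99952134101477 q [-0.01  1.01] tilt [0.0005 0.0001]
```

>>> move_arm --rows '[0.03,0,0,0,-1.6,0.03,0,0,0,-1.6]'

```text
time: 8.22
position: [544.2, 58.8, 132.8]
eef_rot: [0.97, 0.245, 0.0, 0.0]
force: [-2.3, 3.0, 12.5]
gripper_width: 0.335
grip_force: 25.0
```

```bash
python3 st.py
```

```text
8.22 [544.2  58.8 132.8] psi 28.33 F [-2.27  2.98 12.51] T [0.55  0.443 0.243] w 31.82 25.001900335773826 q [-0.01  1.06] tilt [0.0004 0.0001]
```

>>> move_arm --rows '[0.03,0,0,0,0,0.03,0,0,0,0]'

```text
time: 8.48
position: [544.2, 58.8, 132.8]
eef_rot: [0.97, 0.245, 0.0, 0.0]
force: [-2.7, 2.1, 12.8]
gripper_width: 0.335
grip_force: 25.0
```

```bash
python3 st.py
```

```text
8.47 [544.2  58.8 132.8] psi 28.37 F [-2.65  2.15 12.79] T [ 0.483  0.44  -0.003] w 31.87 25.000311025597455 q [-0.01  1.06] tilt [0.0004 0.    ]
```

>>> move_arm --rows '[0.03,0,0,0,-1,0.03,0,0,0,-1]'

```text
time: 8.72
position: [544.2, 58.8, 132.8]
eef_rot: [0.974, 0.228, 0.0, 0.0]
force: [-2.1, 3.7, 12.6]
gripper_width: 0.333
grip_force: 25.0
```

```bash
python3 st.py
```

```text
8.72 [544.2  58.8 132.8] psi 26.36 F [-2.06  3.65 12.59] T [0.624 0.486 0.197] w 31.68 25.001791525573935 q [-0.01  1.1 ] tilt [0.0004 0.0001]
```

>>> move_arm --rows '[0.03,0,0,0,0,0.03,0,0,0,0]'

```text
time: 8.98
position: [544.2, 58.8, 132.8]
eef_rot: [0.974, 0.228, 0.0, 0.0]
force: [-2.7, 3.0, 13.5]
gripper_width: 0.333
grip_force: 25.0
```

```bash
python3 st.py
```

```text
8.97 [544.2  58.8 132.8] psi 26.38 F [-2.74  3.01 13.49] T [0.597 0.505 0.088] w 31.66 24.999566313636024 q [-0.01  1.1 ] tilt [0.0004 0.    ]
```

Still in the seal: 0.2 N m while moving, under 0.1 when paused. I'll continue in fine steps.

>>> move_arm --rows '[0.03,0,0,0,-0.8,0.03,0,0,0,-0.8]'

```text
time: 9.22
position: [544.1, 58.9, 132.8]
eef_rot: [0.977, 0.214, 0.0, 0.0]
force: [-2.7, 3.7, 13.4]
gripper_width: 0.332
grip_force: 25.0
```

```bash
python3 st.py
```

```text
9.22 [544.1  58.9 132.8] psi 24.77 F [-2.72  3.68 13.43] T [0.682 0.504 0.206] w 31.56 25.002106363826897 q [-0.01  1.13] tilt [0.0004 0.    ]
```

>>> move_arm --rows '[0.03,0,0,0,0,0.03,0,0,0,0]'

```text
time: 9.48
position: [544.1, 58.9, 132.8]
eef_rot: [0.977, 0.215, 0.0, -0.0]
force: [-2.4, 3.2, 14.5]
gripper_width: 0.335
grip_force: 25.0
```

```bash
python3 st.py
```

```text
9.47 [544.1  58.9 132.8] psi 24.78 F [-2.39  3.17 14.5 ] T [0.635 0.485 0.159] w 31.9 24.999751606956124 q [-0.01  1.13] tilt [ 0.0004 -0.    ]
```

>>> move_arm --rows '[0.03,0,0,0,-0.8]'

```text
time: 9.6
position: [544.1, 58.9, 132.8]
eef_rot: [0.978, 0.208, 0.0, -0.0]
force: [-2.9, 3.9, 13.5]
gripper_width: 0.334
grip_force: 25.0
```

```bash
python3 st.py
```

```text
9.6 [544.1  58.9 132.8] psi 23.98 F [-2.86  3.88 13.55] T [0.797 0.508 0.244] w 31.77 25.002005333080888 q [-0.01  1.14] tilt [ 0.0004 -0.    ]
```

>>> move_arm --rows '[0.03,0,0,0,0,0.03,0,0,0,0]'

```text
time: 9.85
position: [544.1, 58.9, 132.8]
eef_rot: [0.978, 0.208, 0.0, -0.0]
force: [-1.6, 3.4, 12.3]
gripper_width: 0.339
grip_force: 25.0
```

```bash
python3 st.py
```

```text
9.85 [544.1  58.9 132.8] psi 23.98 F [-1.64  3.41 12.29] T [0.757 0.455 0.149] w 32.22 24.99974461417878 q [-0.01  1.14] tilt [ 0.0004 -0.    ]
```

>>> move_arm --rows '[0.03,0,0,0,-0.8]'

```text
time: 9.98
position: [544.1, 58.9, 132.8]
eef_rot: [0.98, 0.201, 0.0, -0.0]
force: [-2.3, 3.8, 13.6]
gripper_width: 0.332
grip_force: 25.0
```

```bash
python3 st.py
```

```text
9.97 [544.1  58.9 132.8] psi 23.18 F [-2.32  3.82 13.59] T [0.78  0.546 0.193] w 31.58 25.002018435916398 q [-0.01  1.15] tilt [ 0.0004 -0.    ]
```

>>> move_arm --rows '[0.03,0,0,0,0,0.03,0,0,0,0]'

```text
time: 10.22
position: [544.1, 58.9, 132.8]
eef_rot: [0.98, 0.201, 0.0, -0.0]
force: [-2.7, 2.9, 13.1]
gripper_width: 0.335
grip_force: 25.0
```

```bash
python3 st.py
```

```text
10.22 [544.1  58.9 132.8] psi 23.18 F [-2.68  2.93 13.12] T [0.734 0.459 0.125] w 31.91 24.999853877088754 q [-0.01  1.15] tilt [ 0.0004 -0.    ]
```

>>> move_arm --rows '[0.03,0,0,0,-0.8]'

```text
time: 10.35
position: [544.1, 58.9, 132.8]
eef_rot: [0.981, 0.194, 0.0, -0.0]
force: [-2.4, 4.2, 13.6]
gripper_width: 0.334
grip_force: 25.0
```

```bash
python3 st.py
```

```text
10.35 [544.1  58.9 132.8] psi 22.38 F [-2.44  4.2  13.59] T [0.762 0.512 0.237] w 31.77 25.001923238451127 q [-0.01  1.17] tilt [ 0.0003 -0.    ]
```

>>> move_arm --rows '[0.03,0,0,0,0,0.03,0,0,0,0]'

```text
time: 10.6
position: [544.1, 58.9, 132.8]
eef_rot: [0.981, 0.194, 0.0, -0.0]
force: [-2.2, 3.5, 12.8]
gripper_width: 0.338
grip_force: 25.0
```

```bash
python3 st.py
```

```text
10.6 [544.1  58.9 132.8] psi 22.38 F [-2.25  3.46 12.76] T [0.791 0.455 0.132] w 32.18 24.999642573238816 q [-0.01  1.17] tilt [ 0.0004 -0.0001]
```

>>> move_arm --rows '[0.03,0,0,0,-0.7]'

```text
time: 10.72
position: [544.1, 58.9, 132.8]
eef_rot: [0.982, 0.188, 0.0, -0.0]
force: [-3.3, 4.2, 14.0]
gripper_width: 0.331
grip_force: 25.0
```

```bash
python3 st.py
```

```text
10.72 [544.1  58.9 132.8] psi 21.69 F [-3.26  4.24 13.96] T [0.871 0.508 0.417] w 31.52 25.0160167166905 q [-0.01  1.18] tilt [ 0.0003 -0.    ]
```

>>> move_arm --rows '[0.03,0,0,0,0,0.03,0,0,0,0]'

```text
time: 10.98
position: [544.1, 58.9, 132.8]
eef_rot: [0.982, 0.188, 0.0, 0.0]
force: [-2.1, 4.0, 13.3]
gripper_width: 0.334
grip_force: 25.0
```

```bash
python3 st.py
```

```text
10.97 [544.1  58.9 132.8] psi 21.72 F [-2.1   4.04 13.25] T [0.751 0.5   0.366] w 31.76 25.009696057531983 q [-0.01  1.18] tilt [0.0003 0.    ]
```

Finger-tight: the paused torque is 0.37 N m at psi 21.7, so flats lie at -8.3°+60k. Grip centring at different angles puts the nut at about (545.7, 59.6). I'll release, rise and go to the spanner.

>>> move_arm --rows '[0.06,0,0,0,0,0.06,0,0,0,0,0.06,0,0,0.03,0,0.06,0,0,0.06,0,0.06,0.002,-0.05,0.03,-4,0.06,0.002,-0.06,0,-4,0.06,0.002,-0.06,0,-4,0.06,0.002,-0.06,0,-4]'

```text
time: 11.98
position: [551.8, -173.4, 251.7]
eef_rot: [0.999, 0.048, -0.0, -0.0]
force: [1.3, 0.2, 1.0]
gripper_width: 0.631
grip_force: 0.0
```

>>> move_arm --rows '[0.06,0.003,-0.06,0,-4,0.06,0.003,-0.06,0,-4.3,0.06,0,0,0,0,0.06,0,0,0,0]'

```text
time: 12.48
position: [557.8, -291.2, 251.2]
eef_rot: [1.0, -0.023, -0.001, -0.0]
force: [0.8, 0.3, 0.2]
gripper_width: 0.627
grip_force: 0.0
```

```bash
python3 st.py
python3 - <<'E'
from nut import *
c=cam('top'); 
try:
    h=nutmask(c,(272,211)); ctr,ph,a,P=phase(c,h,65); print('nut',ctr.round(1),'flat',round((ph+30)%60,1))
except Exception as e: print(e)
save(c[0][150:270,180:420],'pics/t2.png',3)
E
```

```text
12.47 [ 557.8 -291.2  251.2] psi -2.64 F [0.75 0.26 0.17] T [ 0.053 -0.032 -0.018] w 59.61 0.0 q [-0.59  1.03] tilt [-0.0005 -0.0004]
nut [544.6  57.5] flat 50.8
```

View pics/t2.png

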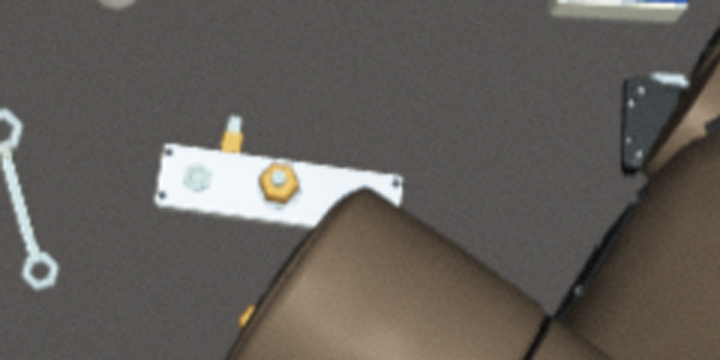

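The nut phase in the image (50.8°) agrees with the felt 51.7°. The gripper is over the spanner, so I'll descend, grip lightly, then firmly.

>>> move_arm --rows '[0.06,0.0006,-0.0048,-0.06,0,0.06,0,0,-0.06,0,0.06,0,0,-0.045,0,0.06,0,0,0,0,0.01,0,0,0,0,0.01,0,0,0,0,0.01,0,0,0,0,0.01,0,0,0,0]' --grip_force 8

```text
time: 13.52
position: [558.9, -296.4, 87.6]
eef_rot: [1.0, -0.023, 0.0, 0.0]
force: [0.5, -0.6, -0.2]
gripper_width: 0.268
grip_force: 0.0
```

```bash
python3 st.py
```

```text
13.53 [ 558.9 -296.4   87.6] psi -2.64 F [ 0.48 -0.63 -0.19] T [ 0.064 -0.02   0.006] w 25.45 0.0 q [-0.59  1.03] tilt [0.0005 0.0004]
```

>>> move_arm --rows '[0.01,0,0,-0.001,0,0.01,0,0,0,0,0.01,0,0,0,0,0.01,0,0,0,0]'

```text
time: 14.02
position: [558.7, -296.0, 85.8]
eef_rot: [1.0, -0.023, -0.0, -0.0]
force: [-0.4, 5.2, 3.5]
gripper_width: 0.128
grip_force: 8.0
```

```bash
python3 st.py
```

```text
14.03 [ 558.7 -296.    85.8] psi -2.64 F [-0.41  5.2   3.52] T [0.911 0.129 0.039] w 12.18 8.000016286969185 q [-0.59  1.03] tilt [-0.0002 -0.0002]
```

>>> move_arm --rows '[0.01,0,0,0,0,0.01,0,0,0,0,0.01,0,0,0.015,0,0.01,0,0,0.04,0,0.01,0,0,0.05,0,0.01,0,0,0,0,0.01,0,0,0,0]' --grip_force 55

```text
time: 14.9
position: [558.4, -296.3, 190.5]
eef_rot: [1.0, -0.023, -0.0, 0.0]
force: [0.0, 0.6, -3.7]
gripper_width: 0.123
grip_force: 55.0
```

```bash
python3 st.py
python3 - <<'E'
from h import *
c=cam('side'); save(c[0][120:240,260:420],'pics/s3.png',4); save(cam('top')[0][150:280,340:440],'pics/t3.png',4)
E
```

```text
14.9 [ 558.4 -296.3  190.5] psi -2.65 F [ 0.05  0.65 -3.72] T [ 0.045  0.032 -0.013] w 11.7 54.99894618988037 q [-0.59  1.02] tilt [-0.0002  0.0001]
```

View pics/s3.png

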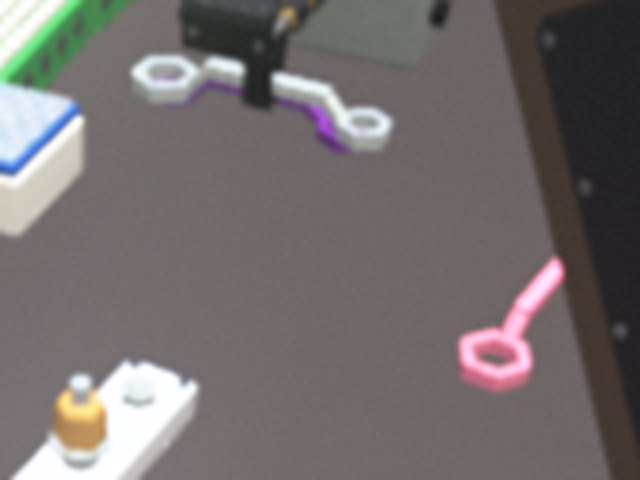

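The side crop shows the spanner held level in the fingers, with the big ring at (165,78) and the gripper clear of everything else. I'll carry it above the nut and turn it to 51.7°.

>>> move_arm --rows '[0.01,-0.0109,0.0482,0.02,9.1,0.01,-0.0109,0.0482,0,9.1,0.01,-0.0109,0.0482,0,9.1,0.01,-0.0109,0.0482,0,9.1,0.01,-0.0109,0.0482,0,9,0.01,-0.0109,0.0482,0,9,0.01,0,0,0,0,0.01,0,0,0,0]'

```text
time: 16.0
position: [493.5, -7.2, 210.2]
eef_rot: [0.9, 0.436, -0.0, -0.0]
force: [0.6, 0.4, -2.2]
gripper_width: 0.122
grip_force: 55.0
```

```bash
python3 st.py
python3 - <<'E'
from h import *
s=sense(); p=s['position']; ps=2*np.arctan2(s['eef_rot'][1],s['eef_rot'][0]); zr=p[2]-78.8
print('pred ring',(p[:2]+85*np.array([np.cos(ps),np.sin(ps)])).round(1),zr)
for n in('side','top'):
    c=cam(n); save(c[0],f'pics/{n}4.png')
    pr=proj(c,[*(p[:2]+85*np.array([np.cos(ps),np.sin(ps)])),zr]); print(n,'pred px ring',pr.round(1),'nut',proj(c,[545.7,59.6,66]).round(1))
    hs=cv2.cvtColor(c[0],cv2.COLOR_RGB2HSV); m=((hs[...,2]>105)&(hs[...,1]<70)).astype(np.uint8)
    cs,h=cv2.findContours(m,cv2.RETR_CCOMP,1)
    for k,q in enumerate(cs):
        M=cv2.moments(q)
        if h[0][k][3]>=0 and M['m00']>15:
            uv=np.array([M['m10'],M['m01']])/M['m00']
            if np.linalg.norm(uv-pr)<30: print(n,'hole',uv.round(1),M['m00'],plane(c,uv,zr).round(1))
t=cv2.imread('pics/side4.png')[150:270,210:330]; u=cv2.imread('pics/top4.png')[160:280,220:340]
cv2.imwrite('pics/c4.png',cv2.resize(np.hstack([t,u]),None,fx=3.3,fy=3.3,interpolation=2))
E
```

```text
16.0 [493.5  -7.2 210.2] psi 51.74 F [ 0.59  0.36 -2.19] T [-0.005 -0.031 -0.016] w 11.64 54.99886214733124 q [-0.15  0.52] tilt [-0.0004 -0.0001]
pred ring [546.1  59.6] 131.37720747247732
side pred px ring [279.9 204.5] nut [280.1 224.3]
side hole [279.1 224.8] 176.5 [514.5 129.5 131.4]
top pred px ring [271.4 205.8] nut [271.7 210.2]
```

View pics/c4.png

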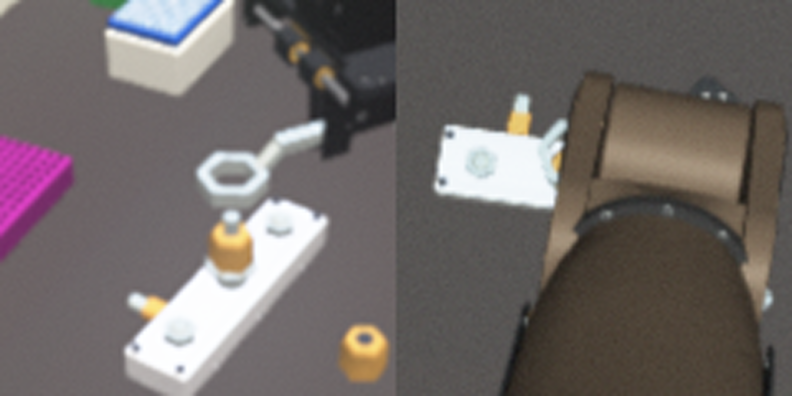

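The ring hole is at about (280.3,204.5) against the predicted (279.9,204.5), directly over the nut stub. I'll lower it.

>>> move_arm --rows '[0.01,-0.0003,0,-0.02,0,0.01,0,0,-0.02,0,0.01,0,0,-0.006,0,0.01,0,0,0,0]'

```text
time: 16.6
position: [493.2, -7.6, 164.6]
eef_rot: [0.9, 0.436, -0.0, -0.0]
force: [0.4, -0.3, -3.3]
gripper_width: 0.121
grip_force: 55.0
```

```bash
python3 st.py
```

```text
16.6 [493.2  -7.6 164.6] psi 51.7 F [ 0.4  -0.31 -3.28] T [-0.053  0.03   0.   ] w 11.52 54.998987317085266 q [-0.15  0.52] tilt [-0.0002 -0.0001]
```

>>> move_arm --rows '[0.01,0,0,-0.003,0,0.01,0,0,-0.003,0,0.01,0,0,0,0]'

```text
time: 16.98
position: [493.3, -7.0, 158.9]
eef_rot: [0.9, 0.436, 0.0, 0.0]
force: [0.8, 2.3, -1.0]
gripper_width: 0.121
grip_force: 55.0
```

```bash
python3 st.py
```

```text
16.98 [493.3  -7.  158.9] psi 51.75 F [ 0.75  2.33 -0.98] T [ 0.229 -0.365  0.011] w 11.49 55.000314116477966 q [-0.15  0.52] tilt [0.0004 0.0002]
```

>>> move_arm --rows '[0.01,0.0001,0.0004,-0.003,0,0.01,0,0,-0.003,0,0.01,0,0,0,0]'

```text
time: 17.35
position: [493.1, -6.6, 152.5]
eef_rot: [0.9, 0.436, -0.0, -0.0]
force: [0.9, 1.5, -3.0]
gripper_width: 0.122
grip_force: 55.0
```

```bash
python3 st.py
```

```text
17.35 [493.1  -6.6 152.5] psi 51.76 F [ 0.89  1.53 -2.99] T [ 0.115 -0.197 -0.098] w 11.56 54.999409317970276 q [-0.15  0.52] tilt [-0.0001 -0.    ]
```

>>> move_arm --rows '[0.01,0,0,-0.004,0,0.01,0,0,-0.004,0,0.01,0,0,-0.003,0,0.01,0,0,0,0]'

```text
time: 17.85
position: [493.2, -6.6, 141.5]
eef_rot: [0.9, 0.436, -0.0, -0.0]
force: [1.8, 1.4, -3.3]
gripper_width: 0.12
grip_force: 55.0
```

```bash
python3 st.py
```

```text
17.85 [493.2  -6.6 141.5] psi 51.76 F [ 1.77  1.38 -3.29] T [ 0.218 -0.248  0.017] w 11.41 54.99909818172455 q [-0.15  0.52] tilt [-0. -0.]
```

Run:
```python
import numpy as np
f=np.radians(np.r_[51.75:-44:-4]); P=-85*np.c_[np.cos(f),np.sin(f)]; d=np.diff(P,axis=0)/1000
for i in range(0,len(d),8): print(', '.join(f'0.01, {a:.4f}, {b:.4f}, 0, -4' for a,b in d[i:i+8]),'-> phi',np.degrees(f[min(i+8,len(d))]))
```

```text
0.01, -0.0045, 0.0038, 0, -4, 0.01, -0.0042, 0.0041, 0, -4, 0.01, -0.0040, 0.0044, 0, -4, 0.01, -0.0036, 0.0047, 0, -4, 0.01, -0.0033, 0.0049, 0, -4, 0.01, -0.0029, 0.0052, 0, -4, 0.01, -0.0026, 0.0053, 0, -4, 0.01, -0.0022, 0.0055, 0, -4 -> phi 19.75
0.01, -0.0018, 0.0057, 0, -4, 0.01, -0.0014, 0.0058, 0, -4, 0.01, -0.0010, 0.0058, 0, -4, 0.01, -0.0006, 0.0059, 0, -4, 0.01, -0.0002, 0.0059, 0, -4, 0.01, 0.0002, 0.0059, 0, -4, 0.01, 0.0006, 0.0059, 0, -4, 0.01, 0.0011, 0.0058, 0, -4 -> phi -12.25
0.01, 0.0015, 0.0058, 0, -4, 0.01, 0.0019, 0.0056, 0, -4, 0.01, 0.0022, 0.0055, 0, -4, 0.01, 0.0026, 0.0053, 0, -4, 0.01, 0.0030, 0.0051, 0, -4, 0.01, 0.0033, 0.0049, 0, -4, 0.01, 0.0037, 0.0047, 0, -4 -> phi -40.25
```

>>> move_arm --rows '[0.01,0,-0.0001,-0.002,0,0.01,0,0,-0.0015,0,0.01,0,0,0,0]'

```text
time: 18.23
position: [493.2, -6.8, 138.2]
eef_rot: [0.9, 0.437, 0.0, 0.0]
force: [1.4, 2.0, -1.5]
gripper_width: 0.122
grip_force: 55.0
```

```bash
python3 st.py
```

```text
18.23 [493.2  -6.8 138.2] psi 51.76 F [ 1.44  1.98 -1.53] T [ 0.283 -0.298  0.037] w 11.59 54.99914109706879 q [-0.15  0.52] tilt [0.0001 0.    ]
```

Turn the first 8° to feel the contact, then on to 19.75°.

>>> move_arm --rows '[0.01,-0.0045,0.0038,0,-4]'

```text
time: 18.35
position: [489.1, -2.9, 138.3]
eef_rot: [0.915, 0.404, 0.001, 0.0]
force: [5.0, 5.4, -4.0]
gripper_width: 0.121
grip_force: 55.0
```

```bash
python3 st.py
```

```text
18.35 [489.1  -2.9 138.3] psi 47.67 F [ 5.01  5.44 -4.04] T [ 1.039 -0.993  0.104] w 11.5 55.00516712665558 q [-0.14  0.6 ] tilt [0.0005 0.0002]
```

>>> move_arm --rows '[0.01,-0.0021,0.002,0,-2]'

```text
time: 18.48
position: [487.1, -0.7, 138.4]
eef_rot: [0.922, 0.388, 0.001, 0.0]
force: [6.3, 5.1, -3.4]
gripper_width: 0.123
grip_force: 55.0
```

```bash
python3 st.py
```

```text
18.48 [487.1  -0.7 138.4] psi 45.67 F [ 6.27  5.14 -3.41] T [ 0.706 -0.969  0.06 ] w 11.74 55.00151216983795 q [-0.14  0.64] tilt [0.0009 0.0004]
```

>>> move_arm --rows '[0.01,-0.0021,0.0021,0,-2]'

```text
time: 18.6
position: [485.4, 1.2, 138.5]
eef_rot: [0.928, 0.372, 0.001, 0.001]
force: [6.4, 0.6, -3.2]
gripper_width: 0.12
grip_force: 55.0
```

```bash
python3 st.py
```

```text
18.6 [485.4   1.2 138.5] psi 43.73 F [ 6.39  0.55 -3.21] T [-0.006 -1.176  0.318] w 11.43 55.048096776008606 q [-0.13  0.67] tilt [0.0013 0.0008]
```

>>> move_arm --rows '[0.01,-0.004,0.0044,0,-4,0.01,-0.0036,0.0047,0,-4]'

```text
time: 18.85
position: [478.0, 10.0, 138.6]
eef_rot: [0.952, 0.307, 0.002, 0.001]
force: [6.6, -0.8, -3.4]
gripper_width: 0.119
grip_force: 55.1
```

```bash
python3 st.py
```

```text
18.85 [478.   10.  138.6] psi 35.7 F [ 6.57 -0.78 -3.42] T [-0.388 -1.148  0.489] w 11.32 55.107529163360596 q [-0.12  0.83] tilt [0.0015 0.001 ]
```

Contact came at about 45° and the moment about the nut is 0.87 N m, so the nut is turning. Continuing.

>>> move_arm --rows '[0.01,-0.0033,0.0049,0,-4,0.01,-0.0029,0.0052,0,-4,0.01,-0.0026,0.0053,0,-4,0.01,-0.0022,0.0055,0,-4]'

```text
time: 19.35
position: [466.8, 30.8, 138.5]
eef_rot: [0.985, 0.171, 0.001, 0.001]
force: [5.7, -4.6, -3.5]
gripper_width: 0.12
grip_force: 55.1
```

```bash
python3 st.py
```

```text
19.35 [466.8  30.8 138.5] psi 19.7 F [ 5.69 -4.59 -3.48] T [-0.775 -0.941  0.466] w 11.41 55.08106470108032 q [-0.08  1.15] tilt [0.0013 0.0008]
```

>>> move_arm --rows '[0.01,-0.0018,0.0057,0,-4,0.01,-0.0014,0.0058,0,-4,0.01,-0.001,0.0058,0,-4,0.01,-0.0006,0.0059,0,-4,0.01,-0.0002,0.0059,0,-4,0.01,0.0002,0.0059,0,-4,0.01,0.0006,0.0059,0,-4,0.01,0.0011,0.0058,0,-4]'

```text
time: 20.35
position: [463.5, 77.4, 138.4]
eef_rot: [0.994, -0.107, 0.001, 0.0]
force: [4.6, -8.7, -3.7]
gripper_width: 0.12
grip_force: 55.1
```

```bash
python3 st.py
```

```text
20.35 [463.5  77.4 138.4] psi -12.3 F [ 4.64 -8.72 -3.7 ] T [-1.417 -0.648  0.355] w 11.39 55.05106866359711 q [0.03 1.81] tilt [0.0009 0.0005]
```

>>> move_arm --rows '[0.01,0.0015,0.0058,0,-4,0.01,0.0019,0.0056,0,-4,0.01,0.0022,0.0055,0,-4,0.01,0.0026,0.0053,0,-4,0.01,0.003,0.0051,0,-4,0.01,0.0033,0.0049,0,-4,0.01,0.0037,0.0047,0,-4,0.01,0.0041,0.0044,0,-4]'

```text
time: 21.35
position: [485.2, 118.4, 138.2]
eef_rot: [0.926, -0.377, 0.0, 0.001]
force: [1.4, -9.5, -2.7]
gripper_width: 0.117
grip_force: 55.1
```

```bash
python3 st.py
python3 - <<'E'
from h import *
c=cam('side'); save(c[0][150:270,210:330],'pics/c5.png',5); save(cam('top')[0],'pics/t5.png')
E
```

```text
21.35 [485.2 118.4 138.2] psi -44.29 F [ 1.45 -9.5  -2.72] T [-1.709 -0.28   0.467] w 11.13 55.07602035999298 q [0.11 2.45] tilt [0.0001 0.0008]
```

View pics/c5.png

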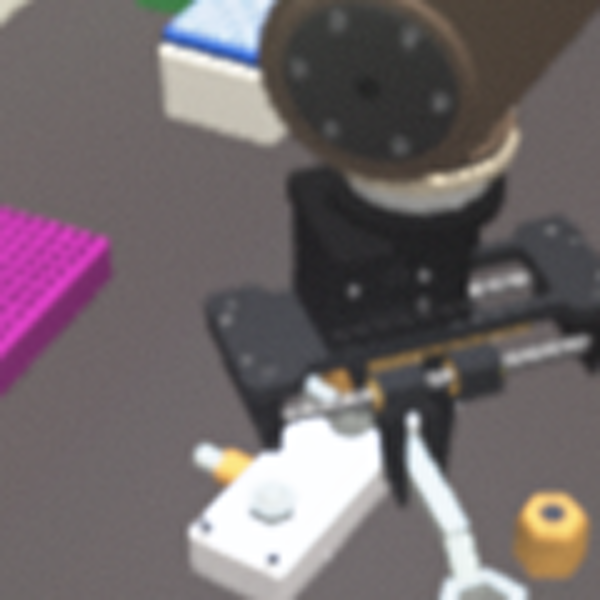

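The view shows the spanner seated with its tail swung past the spare nut at (550,530) without touching it. Contact onset at about 45° to -44.3° now is roughly 89–90° of nut turn. I'll back off within the ring's play to unload, then lift.

>>> move_arm --rows '[0.01,-0.0025,-0.0028,0,2.5,0.01,-0.0024,-0.0027,0,2.5,0.01,0,0,0,0]'

```text
time: 21.82
position: [480.6, 113.1, 138.4]
eef_rot: [0.942, -0.335, 0.001, 0.0]
force: [4.6, -3.2, -2.2]
gripper_width: 0.121
grip_force: 55.0
```

```bash
python3 st.py
```

```text
21.82 [480.6 113.1 138.4] psi -39.2 F [ 4.57 -3.2  -2.16] T [-0.537 -0.569  0.009] w 11.49 54.99865651130676 q [0.1  2.35] tilt [0.0007 0.    ]
```

>>> move_arm --rows '[0.01,0,0,0.004,0,0.01,0,0,0.006,0,0.01,0,0,0.006,0,0.01,0,0,0,0]'

```text
time: 22.32
position: [481.3, 112.7, 153.7]
eef_rot: [0.942, -0.336, 0.001, 0.0]
force: [11.3, -9.1, -19.8]
gripper_width: 0.121
grip_force: 55.0
```

```bash
python3 st.py
```

```text
22.32 [481.3 112.7 153.7] psi -39.24 F [ 11.3   -9.08 -19.79] T [-1.454 -1.58  -0.053] w 11.55 54.99507665634155 q [0.1  2.35] tilt [0.0011 0.0002]
```

>>> move_arm --rows '[0.01,0.0008,-0.0007,0,0,0.01,0,0,0,0]'

```text
time: 22.58
position: [481.4, 112.4, 153.6]
eef_rot: [0.942, -0.336, 0.0, 0.0]
force: [6.9, -4.6, -15.8]
gripper_width: 0.121
grip_force: 55.0
```

```bash
python3 st.py
```

```text
22.57 [481.4 112.4 153.6] psi -39.24 F [  6.93  -4.58 -15.8 ] T [-0.652 -0.994  0.059] w 11.5 54.9966162443161 q [0.1  2.35] tilt [0.0002 0.0003]
```

>>> move_arm --rows '[0.01,0.0005,-0.0004,0,0,0.01,0,0,0,0]'

```text
time: 22.82
position: [481.5, 112.2, 153.6]
eef_rot: [0.942, -0.336, -0.0, 0.0]
force: [5.3, -3.1, -14.7]
gripper_width: 0.124
grip_force: 55.0
```

```bash
python3 st.py
```

```text
22.82 [481.5 112.2 153.6] psi -39.24 F [  5.34  -3.14 -14.71] T [-0.313 -0.687  0.128] w 11.76 54.998300671577454 q [0.1  2.35] tilt [-0.0002  0.0003]
```

>>> move_arm --rows '[0.01,0.0006,-0.0004,0.002,0.8,0.01,0,0,0.002,-1.6,0.01,0,0,0,0.8]'

```text
time: 23.2
position: [482.3, 111.7, 157.3]
eef_rot: [0.942, -0.336, -0.0, 0.0]
force: [7.8, -6.2, -22.1]
gripper_width: 0.122
grip_force: 55.0
```

```bash
python3 st.py
python3 - <<'E'
from h import *
c=cam('side'); save(c[0][190:290,240:340],'pics/c6.png',6)
E
```

```text
23.2 [482.3 111.7 157.3] psi -39.24 F [  7.78  -6.19 -22.1 ] T [-0.87  -0.951 -0.076] w 11.57 54.97505307197571 q [0.09 2.35] tilt [-0.0002  0.0005]
```

View pics/c6.png

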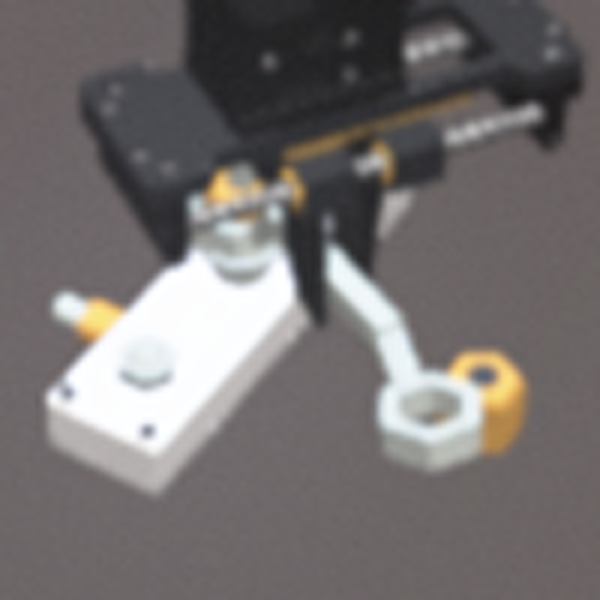

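The crop shows the ring at (235,240), still low on the nut, and the tail ring at (430,420) raised. The spanner pivoted in the grip and jammed. I'll lower back to level it, unload the side force, grip harder, then lift with care.

>>> move_arm --rows '[0.01,0,0,-0.004,0,0.01,0,0,-0.004,0,0.01,0,0,-0.004,0,0.01,0,0,0,0]'

```text
time: 23.75
position: [480.8, 112.8, 146.4]
eef_rot: [0.942, -0.336, -0.001, 0.0]
force: [-6.1, 7.1, 4.8]
gripper_width: 0.12
grip_force: 55.0
```

```bash
python3 st.py
```

```text
23.75 [480.8 112.8 146.4] psi -39.21 F [-6.07  7.1   4.78] T [0.945 0.88  0.102] w 11.41 55.002610087394714 q [0.1  2.35] tilt [-0.0012  0.0003]
```

>>> move_arm --rows '[0.01,0,0,-0.004,0,0.01,0,0,-0.004,0,0.01,0,0,0,0]'

```text
time: 24.12
position: [480.3, 112.9, 138.4]
eef_rot: [0.942, -0.336, -0.002, 0.0]
force: [-9.2, 7.5, 5.4]
gripper_width: 0.118
grip_force: 55.0
```

```bash
python3 st.py
python3 - <<'E'
from h import *
c=cam('side'); save(c[0][190:290,240:340],'pics/c7.png',6)
E
```

```text
24.12 [480.3 112.9 138.4] psi -39.21 F [-9.24  7.54  5.39] T [1.267 1.16  0.114] w 11.21 55.004239082336426 q [0.1  2.35] tilt [-0.0017  0.0004]
```

>>> move_arm --rows '[0.01,-0.001,0.0008,0,0,0.01,0,0,-0.0015,0,0.01,0,0,0,0]' --grip_force 60

```text
time: 24.55
position: [480.1, 113.4, 137.1]
eef_rot: [0.942, -0.336, -0.001, 0.0]
force: [-5.8, 5.7, 6.3]
gripper_width: 0.121
grip_force: 60.0
```

```bash
python3 st.py
python3 - <<'E'
from h import *
c=cam('side')
s=sense();p=s['position']; a=2*np.arctan2(s['eef_rot'][1],s['eef_rot'][0]); u=np.array([np.cos(a),np.sin(a),0])
# tail ring (small) hole centre expected when level: same height as big ring, about 86 mm behind
hs=cv2.cvtColor(c[0],cv2.COLOR_RGB2HSV); m=((hs[...,2]>105)&(hs[...,1]<70)).astype(np.uint8)
pr=proj(c,[*(p-86*u)[:2],p[2]-78.8]); print('pred tail px level',pr.round(1),'10mm higher',proj(c,[*(p-86*u)[:2],p[2]-68.8]).round(1))
cs,h=cv2.findContours(m,cv2.RETR_CCOMP,1)
for k,q in enumerate(cs):
    M=cv2.moments(q)
    if M['m00']>8 and h[0][k][3]>=0:
        uv=np.array([M['m10'],M['m01']])/M['m00']
        if np.linalg.norm(uv-pr)<30: print('hole',uv.round(1),M['m00'])
E
```

```text
24.55 [480.1 113.4 137.1] psi -39.22 F [-5.83  5.67  6.29] T [0.661 0.757 0.098] w 11.54 60.00258207321167 q [0.1  2.35] tilt [-0.0008  0.0002]
pred tail px level [311.6 271.1] 10mm higher [311.8 268.2]
hole [320.  256.3] 244.0
```

```bash
cat > tail.py <<'E'
from h import *
c=cam('side'); s=sense();p=s['position']; a=2*np.arctan2(s['eef_rot'][1],s['eef_rot'][0]); u=np.array([np.cos(a),np.sin(a),0])
def tail(th): # pitch th: tail up
    g=p-[0,0,59]; return g-u*(86*np.cos(th)-20*np.sin(th)*-1*-1)+np.array([0,0,86*np.sin(th)-20*np.cos(th)])
for d in(0,5,10,15,20): print(d,proj(c,tail(np.radians(d))).round(1),end=' ')
hs=cv2.cvtColor(c[0],cv2.COLOR_RGB2HSV); m=((hs[...,2]>120)&(hs[...,1]<60)).astype(np.uint8)
x0,y0=285,235; r=m[y0:300,x0:345]
print()
for row in r[::1,10:52]: print(''.join('#' if v else '.' for v in row))
E
python3 tail.py
```

```text
0 [311.6 271.2] 5 [311.3 268.3] 10 [310.9 265.2] 15 [310.4 261.9] 20 [309.7 258.5] 
..........................................
..........................................
##........................................
##........................................
###.......................................
####......................................
#####.....................................
#####.....................................
######....................................
#######...................................
########..................................
#########.................................
.#########................................
.##########..........#......#.............
..#########.........#.....................
...#########..............................
...##########...........###...............
...##########.....#.............#.........
....##########..........###...............
.....#########............................
.....#########...................#........
......#########...........................
......#########...........................
........#######............
[... 1078 characters left out ...]
............
..........................................
..........................................
..........................................
..........................................
..........................................
..........................................
..........................................
..........................................
..........................................
..........................................
..........................................
..........................................
..........................................
..........................................
..........................................
..........................................
```

The tail ring is back at (311.5,270.5) against the level prediction of (311.6,271.2), so the spanner is level. I'll unload the remaining side force, then lift in small steps.

>>> move_arm --rows '[0.01,-0.0008,0.0006,0.001,0,0.01,0,0,0,0]'

```text
time: 24.9
position: [480.1, 113.6, 137.9]
eef_rot: [0.942, -0.336, -0.0, 0.0]
force: [-2.3, 1.0, 1.9]
gripper_width: 0.122
grip_force: 60.0
```

```bash
python3 st.py
```

```text
24.9 [480.1 113.6 137.9] psi -39.24 F [-2.26  1.04  1.87] T [ 0.205  0.206 -0.044] w 11.65 60.00024497509003 q [0.1  2.35] tilt [-0.  0.]
```

>>> move_arm --rows '[0.01,0,0,0.001,0,0.01,0,0,0.001,0]'

```text
time: 25.15
position: [480.2, 113.5, 139.7]
eef_rot: [0.942, -0.336, -0.0, 0.0]
force: [-0.8, 0.9, -3.8]
gripper_width: 0.118
grip_force: 60.0
```

```bash
python3 st.py
```

```text
25.15 [480.2 113.5 139.7] psi -39.25 F [-0.83  0.86 -3.77] T [0.206 0.165 0.025] w 11.23 59.99888062477112 q [0.1  2.35] tilt [-0.0002  0.0001]
```

Now it's nearly free, with Fz at the spanner's weight. Continuing up.

>>> move_arm --rows '[0.01,0,0,0.002,0,0.01,0,0,0.002,0,0.01,0,0,0.002,0]'

```text
time: 25.52
position: [480.2, 113.5, 145.9]
eef_rot: [0.942, -0.336, -0.0, 0.0]
force: [-1.4, 0.9, -2.4]
gripper_width: 0.121
grip_force: 60.0
```

```bash
python3 st.py
```

```text
25.52 [480.2 113.5 145.9] psi -39.24 F [-1.36  0.89 -2.38] T [ 0.276  0.134 -0.002] w 11.55 59.99887704849243 q [0.1  2.35] tilt [-0.0001  0.0001]
```

>>> move_arm --rows '[0.01,0,0,0.002,0,0.01,0,0,0.002,0,0.01,0,0,0.002,0]'

```text
time: 25.9
position: [480.3, 113.5, 151.9]
eef_rot: [0.942, -0.336, 0.0, 0.0]
force: [-0.5, 0.5, -3.8]
gripper_width: 0.118
grip_force: 60.0
```

```bash
python3 st.py
```

```text
25.9 [480.3 113.5 151.9] psi -39.24 F [-0.5   0.49 -3.79] T [0.129 0.175 0.002] w 11.25 59.999021887779236 q [0.1  2.35] tilt [0. 0.]
```

Free of the nut. I'll lift clear, go back above the spanner's place, then measure the nut.

>>> move_arm --rows '[0.01,0,0,0.025,0,0.01,0,0,0.04,0,0.01,0.0112,-0.0585,0,5.2,0.01,0.0112,-0.0585,0,5.2,0.01,0.0112,-0.0585,0,5.2,0.01,0.0112,-0.0585,0,5.2,0.01,0.0112,-0.0585,0,5.2,0.01,0.0112,-0.0585,0,5.2]'

```text
time: 26.9
position: [547.5, -239.6, 216.9]
eef_rot: [0.998, -0.069, 0.0, 0.0]
force: [0.8, 0.6, -2.4]
gripper_width: 0.12
grip_force: 60.0
```

>>> move_arm --rows '[0.01,0.0111,-0.0585,0,5.4,0.01,0,0,0,0,0.01,0,0,0,0]'

```text
time: 27.28
position: [558.2, -295.7, 216.4]
eef_rot: [1.0, -0.024, -0.0, -0.0]
force: [0.6, 0.1, -3.4]
gripper_width: 0.122
grip_force: 60.0
```

```bash
python3 st.py
cat > chk.py <<'E'
from nut import *
c=cam('top'); h=nutmask(c,(272,211)); ctr,ph,a,P=phase(c,h,65); print('top nut',ctr.round(1),'flat',round((ph+30)%60,1))
c=cam('side'); h=nutmask(c,(279.5,225)); ctr,ph,a,P=phase(c,h,66); print('side nut',ctr.round(1),'flat',round((ph+30)%60,1),round(a,3))
E
python3 chk.py
python3 - <<'E'
from h import *
c=cam('side'); s=sense();p=s['position']; a=2*np.arctan2(s['eef_rot'][1],s['eef_rot'][0]); u=np.array([np.cos(a),np.sin(a),0])
hs=cv2.cvtColor(c[0],cv2.COLOR_RGB2HSV); m=((hs[...,2]>105)&(hs[...,1]<70)).astype(np.uint8)
for d in(85,-86):
    q0=p+d*u; q0[2]=p[2]-78.8; pr=proj(c,q0); print(d,'pred level',pr.round(1))
    cs,h=cv2.findContours(m,cv2.RETR_CCOMP,1)
    for k,q in enumerate(cs):
        M=cv2.moments(q)
        if M['m00']>8 and h[0][k][3]>=0:
            uv=np.array([M['m10'],M['m01']])/M['m00']
            if np.linalg.norm(uv-pr)<15: print('hole',uv.round(1),M['m00'])
print('px per 5mm z',proj(c,q0)-proj(c,q0+[0,0,5]))
E
```

```text
27.27 [ 558.2 -295.7  216.4] psi -2.7 F [ 0.65  0.12 -3.37] T [ 0.018  0.021 -0.032] w 11.59 59.99910056591034 q [-0.59  1.03] tilt [-0.0004 -0.0003]
top nut [544.7  57.6] flat 24.6
side nut [547.8  59.6] flat 57.9 0.041
85 pred level [300.9 132.4]
-86 pred level [351.4 144.9]
hole [352.7 134.9] 58.0
px per 5mm z [-0.19235086  1.45527802]
```

The image phase, corrected for its view bias (calibrated on the two felt angles), gives a nut turn of about 88°. The tail-ring hole reading is off from level, so I'll use the last picture to check the spanner's attitude before laying it down.

Run:
```python
from h import *
c=cam('side'); save(c[0][100:190,260:380],'pics/c8.png',6)
```

```text
(no output)
```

View pics/c8.png

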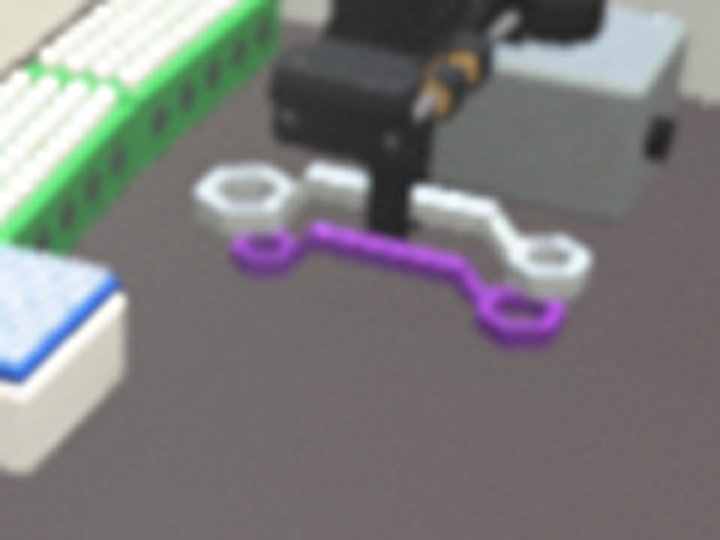

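The grey spanner is near level: big ring at (243,190) and tail ring at (548,255) in the crop, within about 2° of prediction, above the untouched purple one. I'll lay it down.

>>> move_arm --rows '[0.01,0.0005,0,-0.03,0,0.01,0,0,-0.04,0,0.01,0,0,-0.035,0,0.01,0,0,-0.015,0,0.01,0,0,-0.006,0,0.01,0,0,0,0]'

```text
time: 28.22
position: [559.4, -296.0, 91.5]
eef_rot: [1.0, -0.023, 0.0, 0.0]
force: [0.3, 0.1, -2.7]
gripper_width: 0.123
grip_force: 60.0
```

```bash
python3 st.py
```

```text
28.23 [ 559.4 -296.    91.5] psi -2.62 F [ 0.28  0.13 -2.67] T [-0.01   0.13  -0.042] w 11.65 59.998993277549744 q [-0.59  1.03] tilt [0.0004 0.0003]
```

>>> move_arm --rows '[0.01,0,0,-0.002,0,0.01,0,0,-0.001,0,0.01,0,0,0,0]'

```text
time: 28.6
position: [559.2, -296.1, 88.3]
eef_rot: [1.0, -0.023, 0.0, 0.0]
force: [-1.1, -0.5, 0.4]
gripper_width: 0.118
grip_force: 60.0
```

```bash
python3 st.py
```

```text
28.6 [ 559.2 -296.1   88.3] psi -2.64 F [-1.13 -0.5   0.37] T [-0.015 -0.051 -0.017] w 11.19 59.999826550483704 q [-0.59  1.03] tilt [0.0004 0.0003]
```

One end is touching. I'll ease the grip, settle to the original height, open and rise.

>>> move_arm --rows '[0.01,-0.0004,0,-0.001,0,0.01,0,0,-0.0013,0,0.01,0,0,0,0]' --grip_force 10

```text
time: 28.98
position: [558.8, -296.1, 86.6]
eef_rot: [1.0, -0.023, 0.0, 0.0]
force: [-2.1, 2.0, 9.6]
gripper_width: 0.125
grip_force: 10.0
```

```bash
python3 st.py
```

```text
28.98 [ 558.8 -296.1   86.6] psi -2.63 F [-2.05  1.96  9.59] T [0.338 0.438 0.064] w 11.89 10.00062346458435 q [-0.59  1.03] tilt [0.0004 0.0003]
```

>>> move_arm --rows '[0.025,0,0,0,0,0.04,0,0,0,0,0.06,0,0,0,0,0.06,0,0,0.02,0,0.06,0,0,0.05,0,0.06,0,0,0.06,0,0.06,0,0,0.06,0,0.06,0,0,0,0]'

```text
time: 29.98
position: [559.4, -296.4, 281.8]
eef_rot: [1.0, -0.023, 0.004, 0.003]
force: [0.5, -0.2, -0.5]
gripper_width: 0.63
grip_force: 0.0
```

>>> move_arm --rows '[0.06,-0.05,-0.05,0,0,0.06,-0.05,-0.05,0,0,0.06,-0.05,-0.05,0,0,0.06,-0.05,-0.05,0,0,0.06,-0.02,-0.05,0,0,0.06,0,0,0,0,0.06,0,0,0,0]'

```text
time: 30.85
position: [361.7, -522.2, 275.0]
eef_rot: [1.0, -0.023, -0.0, -0.001]
force: [0.0, -0.4, 0.2]
gripper_width: 0.629
grip_force: 0.0
```

```bash
python3 st.py; python3 chk.py
python3 - <<'E'
from h import *
for n in('top','side'):
    c=cam(n); hsv=cv2.cvtColor(c[0],cv2.COLOR_RGB2HSV); m=((hsv[...,2]>105)&(hsv[...,1]<70)).astype(np.uint8)
    cs,h=cv2.findContours(m,cv2.RETR_CCOMP,1)
    for pt in((643,-300.9,7),(471.9,-293,7)):
        pr=proj(c,pt)
        for k,q in enumerate(cs):
            M=cv2.moments(q)
            if M['m00']>8 and h[0][k][3]>=0:
                uv=np.array([M['m10'],M['m01']])/M['m00']
                if np.linalg.norm(uv-pr)<12: print(n,pt,'->',plane(c,uv,7).round(1),M['m00'])
E
```

```text
30.85 [ 361.7 -522.2  275. ] psi -2.66 F [ 0.04 -0.42  0.22] T [0.017 0.05  0.03 ] w 59.82 0.0 q [-1.07  0.55] tilt [-0.0003 -0.0006]
top nut [544.7  57.7] flat 24.5
side nut [547.8  59.3] flat 57.9 0.039
top (643, -300.9, 7) -> [ 644.5 -304.1    7. ] 105.5
top (471.9, -293, 7) -> [ 474.1 -296.2    7. ] 56.0
side (643, -300.9, 7) -> [ 650.3 -256.7    7. ] 8.5
side (643, -300.9, 7) -> [ 684.1 -313.3    7. ] 23.0
side (643, -300.9, 7) -> [ 687.4 -348.     7. ] 19.5
```

```bash
python3 -c "
from station import *
print(sign_off())"
```

```text
the job is handed in; nothing more can be done
None
```

The nut was run down finger-tight, then turned on about 88° with the larger spanner by my image estimate (target 90°, good to a degree or two). The ring jammed once on the way off and came free after I re-levelled the spanner, which now lies about 4 mm from where it was; I handed the job in at about 31 s, with no contact seen with anything else on the bench.

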